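Wipe the wax off the pan lid, then lift the lid and hold it level

TASK

Hold the red scraper block and wipe the three yellow wax chips along the white pan lid into the blue catch tray at its end, leaving the lid on the pan and never touching chips on the lid with the gripper itself, then put the scraper back on the bench and let go of it. Now take the lid by its black handle, raise it straight up to about 10 cm above the pan, keeping it level, and finish while still holding it there, steady and level, for the pan to be inspected. Leave the honey jars alone.

Things in the scene. Friction and masses are not known exactly. Their poses are not given: they have to be found in the camera images.
- pan: Fixed stainless pan of gold jar lids (210 x 190 mm, walls 3 mm, rim 65 mm above the bench), closed by the lid; left or right of the robot's centre line, yaw up to 0.25 rad. Origin: centre of its underside; z up, x towards the blue open catch tray fixed to its end: x = 106 to 206 mm, y = -108 to 108 mm, three walls 3 mm thick, 45 mm high (the pan is the fourth), floor 3 mm above the bench.
- tray_floor (a point): Centre of the catch tray's inner floor (156 mm along the pan's x from the pan's centre, 3 mm above the bench); same axes as the pan.
- lid: Loose white lid on the pan's rim, 0.3 to 0.6 kg: plate 220 (x) x 200 (y) x 6 mm, reaching 5 mm past the pan over the tray; bridge handle at its middle, over the balance point. Origin: centre of the plate's underside, 65 mm above the bench; axes as the pan's. Below it a 190 x 170 mm plug, 6 mm deep, 7 mm play in the pan. On top, lips 5 mm wide and high along the y edges; x edges plain.
- lid_handle (a point): Centre of the lid handle's black grip bar, 40 mm above the lid's origin. The bar runs 110 mm along the lid's x, is 16 mm wide (y) and 16 mm high, with 26 mm of free height below it; its 12 mm posts stand 49 mm either side of this point.
- scraper: Red plastic scraper block, about 0.14 kg, standing upright on the bench on the opposite side from the pan: foot 25 mm (x) x 64 mm (y) x 18 mm high, its long sides do the wiping; on it an upright grip slab 20 mm (x) x 44 mm (y), up to 66 mm high. Origin: centre of its underside; z up. Its yaw varies up to 0.5 rad.
- scraper_grip (a point): Point to grip the scraper: middle of its slab, 46 mm above its underside, 20 mm thick along the scraper's x.
- chip_a: Loose yellow beeswax chip, 30 x 26 x 14 mm, 11 g, flat on the lid, any yaw, the one nearest the lid's -x end. Origin: centre of its underside. All chips lie on the +y side of the handle: centres 40 to 66 mm from the handle's line and -54 to +76 mm along the lid's x; the first 35 mm of that strip at the -x end are empty.
- chip_b: Loose yellow beeswax chip, 30 x 26 x 14 mm, 11 g, flat on the lid, any yaw, the one in the middle. Origin: centre of its underside. All chips lie on the +y side of the handle: centres 40 to 66 mm from the handle's line and -54 to +76 mm along the lid's x; the first 35 mm of that strip at the -x end are empty.
- chip_c: Loose yellow beeswax chip, 30 x 26 x 14 mm, 11 g, flat on the lid, any yaw, the one nearest the catch tray. Origin: centre of its underside. All chips lie on the +y side of the handle: centres 40 to 66 mm from the handle's line and -54 to +76 mm along the lid's x; the first 35 mm of that strip at the -x end are empty.
- jar_left: Bystander: full amber honey jar with gold cap and paper label, 68 mm diameter, 105 mm high, at the left end (+y) of the work. Origin: centre of its underside.
- jar_right: Bystander: full amber honey jar with gold cap and paper label, 68 mm diameter, 105 mm high, at the right end (-y) of the work. Origin: centre of its underside.
- jar_near: Bystander: full amber honey jar with gold cap and paper label, 68 mm diameter, 105 mm high, also on the left, nearer the robot. Origin: centre of its underside.

How it is judged:
By the outcome, as a careful person would: the job done as asked, in the order asked, and still so for the second after the job is handed in, while the arm keeps its last pose, push and grip.
It also fails if it takes over 64 s, if anything falls off the work surface, if the arm or the gripper's body presses on something with over 40 N, if the wrist force passes 120 N, or if a joint passes its speed limit or range.

ROBOT

A 6-joint arm with a two-finger parallel gripper is mounted at the origin on the work surface. World frame = base frame: x ahead of the robot, y to its left, z up, the work surface at z = 0. Lengths are in m, angles in degrees, forces in N, time in s.
With the tool pointing down it reaches from about 0.4 to 0.825 m from the base axis. Payload 7 kg.
Tool frame: the origin (TCP) lies on the front face of the gripper's body, between the roots of the fingers; the fingertips stand 66 mm ahead of it and the grasp point (between the pads) lies 47 mm ahead of it; z points along the fingers, y is the line along which they close (so a half turn about z gives the same grasp; the last joint's range is limited). The gripper opens to 88 mm and grips with 3 to 60 N. Pads are 19 mm wide; open, the fingers measure 130 mm over their backs; the gripper's body (78 mm by 193 mm) begins 47 mm behind the grasp point.
Start: joints at [84.46, 20.546, 0.682, 0, -70.136, -16.507], TCP at [0.253, 0.626, 0.292] pointing down, gripper open.
Joint ranges: [-176.03, 176.03], [-82.01, 121.73], [-58.28, 71.71], [-173.87, 95.51], [-174.79, -0.11], [-173.66, 173.66]. Speed limits (degrees/s): [136.94, 136.94, 172.46, 180, 180, 180].

INTERFACE

Orientations are given as [roll, pitch, yaw] about the fixed x, y, z axes, in that order (R = Rz(yaw) Ry(pitch) Rx(roll)).
In Python, from plant import ctrl gives the robot as it stands.
- The arm moves only by the tool send_rows, never from a script. Its argument "deltas" is a list of rows, each a list of 2 entries, a list of its own where there are three numbers: the shift along the tool's x, y, z each as a share of 800 mm, from -1 to 1, then the turn about the tool's z as a share of 90 degrees, from -1 to 1. A call has exactly 5 rows; each row is the pose to reach, as a shift and turn from the pose commanded when the call began, along the tool's axes at that moment; what a row does not reach only later rows make up. A row lasts 1/12 s, in which the tool goes at most 41.7 mm and 7.16 degrees, less where a joint would pass 70% of its speed; a pose out of reach is approached as far as the arm can. A call with a number of a shift or a turn outside -1 to 1 is refused whole. A call with a gripper value outside its range is refused whole. "gripper" is the opening, from 0 (shut) to 1 (fully open), set as the call begins (left out, the last holds). The fingers move at their own pace and stop on an object; the grip force is fixed at half the most. Time passes only in rows, so rows that repeat a pose let the fingers close, or fill a call up. It gives the time, the measured TCP pose, the force, the opening and the grip force at its end, in the units of the state.
- ctrl.get_obs(): the state, without advancing time (a new reading comes with each control period).
- ctrl.snapshot(name): name is "side" or "top"; returns a dict with "color" (400x640x3 uint8, red, green, blue), "vertical_fov" (degrees; the focal length in pixels is half the picture's height over the tangent of half this angle, whatever the lens; pixels are square), "cx", "cy" (the principal point, pixels), "rvec" (rotation vector, rad) and "tvec" (3), from world to camera coordinates, as OpenCV has them. Camera axes: x right, y down, z forward; pixel columns grow to the right and rows downward; lengths in m; the calibration is good to about 2 mm. A picture is of the moment at which its call begins. There is no depth.
- ctrl.close_job(): hands the job in; it is judged then, once.
Trained networks look in a picture, given as the dict that the camera call returned (one of the last four; its "shot" number tells which), for a name from the list of things; names that differ only in an ending like _2 or _b are one class to them, and where a whole thing is asked for, a point or a joint stands for the part that bears it (a point fixed in the world has none). Each returns a list of dicts, best first, with "conf" (0 to 1); they miss things now and then, are a little off and sometimes report something else, mostly with a low value. They report only what shows in the picture. A call takes as long as a camera call.
- ctrl.boxes_of(picture, thing): "xy" ([column, row] as shares, 0 to 1, of the picture: columns of its width, rows of its height, amid what is visible of it).
- ctrl.cut_out(picture, thing): "pixels" (400x640 bool, what is visible of it) and "xy" ([column, row] as shares, 0 to 1, of the picture: columns of its width, rows of its height, amid what is visible of it).
The state is a dict: "clock": time; "joint_pos": joint angles; "qvel": joint speeds; "tau": joint torques, N m; "tool_pos": TCP position; "orientation": TCP orientation; "force": force on the tool from outside, world axes, zero at the start; "moment": the same for the moment, N m; "opening": finger opening in m; "gripper_force": force on a finger pad.
Only numpy, scipy, OpenCV 4.12 (cv2) and the standard library are available. Lean on these libraries where they do the work, as an engineer would, in place of code of your own. Each camera call takes 0.05 s, during which the arm holds its last target. There are 200 camera calls.

## Working session

There is one attempt and no reset: what is moved stays moved. The work goes in short steps, Python scripts to look and compute and a tool call to move; the robot and the scene stay as the last step left them, time stands still between calls to the robot, and variables do not carry over. Pictures are saved under pics/ and viewed, at most 10 in all, crops included, and the job is handed in when it is done.

Besides the shell and the picture viewer there is one more tool, called after "Call:" in YAML: its name, and indented under it one key for each argument. send_rows: Moves the arm, as the interface text tells. Shift numbers are shares of 800 mm and turn numbers shares of 90 degrees, none past 1 either way. Its arguments: {"type":"object","properties":{"deltas":{"type":"array","items":{"type":"array"}},"gripper":{"type":"number"}},"required":["deltas"]}

```bash
mkdir -p pics; ls
cat > h.py <<'E'
import numpy as np, cv2
from plant import ctrl
def shot(n):
    p=ctrl.snapshot(n); return p
def save(p,f): cv2.imwrite('pics/'+f,p['color'][:,:,::-1])
def K(p):
    f=200/np.tan(np.radians(p['vertical_fov'])/2); return np.array([[f,0,p['cx']],[0,f,p['cy']],[0,0,1.]])
def proj(p,X):
    return cv2.projectPoints(np.array(X,float).reshape(-1,3),np.array(p['rvec'],float),np.array(p['tvec'],float),K(p),None)[0].reshape(-1,2)
def back(p,uv,z):
    R=cv2.Rodrigues(np.array(p['rvec'],float))[0];t=np.array(p['tvec'],float).ravel()
    uv=np.array(uv,float).reshape(-1,2)
    d=(np.linalg.inv(K(p))@np.c_[uv,np.ones(len(uv))].T).T@R; c=-R.T@t
    return c+d*((z-c[2])/d[:,2])[:,None]
E
python3 - <<'E'
from h import *
for n in('top','side'):
    p=shot(n); save(p,n+'1.png'); print(n,p['vertical_fov'],p['cx'],p['cy'],(-cv2.Rodrigues(np.array(p['rvec'],float))[0].T@np.array(p['tvec']).ravel()).round(3),[k for k in p])
    for t in['pan','lid','lid_handle','scraper','chip_a','jar_left','tray_floor']:
        print(t,[((np.array(d['xy'])*[640,400]).round(1).tolist(),round(d['conf'],2)) for d in ctrl.boxes_of(p,t)][:5])
print(ctrl.get_obs())
E
```

```text
pics
top 53.627319472006526 321.86132510525874 193.99849100061897 [ 0.403 -0.006  1.099] ['color', 'vertical_fov', 'cx', 'cy', 'rvec', 'tvec', 'shot']
pan [([387.9, 143.9], 0.65), ([271.7, 206.1], 0.46)]
lid [([376.2, 202.7], 0.63)]
lid_handle [([381.7, 199.9], 0.79), ([270.4, 206.7], 0.47)]
scraper [([273.6, 206.4], 0.8)]
chip_a [([358.4, 214.2], 0.57), ([360.6, 167.0], 0.44), ([274.8, 207.2], 0.39)]
jar_left [([167.5, 185.7], 0.74)]
tray_floor [([386.7, 142.8], 0.89)]
side 44.8353988015699 315.3431022233874 193.8550543570979 [ 0.304 -0.733  1.012] ['color', 'vertical_fov', 'cx', 'cy', 'rvec', 'tvec', 'shot']
pan [([391.4, 263.6], 0.58)]
lid [([332.7, 250.8], 0.62)]
lid_handle [([330.9, 249.2], 0.71)]
scraper [([291.6, 177.1], 0.55)]
chip_a [([353.5, 216.7], 0.49), ([330.9, 224.9], 0.43)]
jar_left [([282.8, 101.3], 0.89)]
tray_floor [([391.9, 267.2], 0.62), ([353.6, 219.1], 0.32)]
{'clock': 0.8, 'joint_pos': array([ 8.44597362e+01,  2.05423828e+01,  6.80789397e-01,  2.70008202e-04,
       -7.01358898e+01, -1.65067298e+01]), 'qvel': array([ 0.07292688, -0.03988785,  0.05011786,  0.08328264,  0.02800343,
        0.01231514]), 'tau': array([-8.65658403e-04, -5.82279074e+01,  2.93297178e+01,  7.00239882e+00,
        1.27194350e-02, -9.10509215e-06]), 'tool_pos': array([0.25338357, 0.62559827, 0.29219812]), 'orientation': array([-1.79997515e+02,  4.71619102e-04, -2.20469018e+01]), 'force': array([0.44901295, 0.13191594, 0.32605785]), 'moment': array([0.00658761, 0.06336196, 0.08913933]), 'gripper_force': 0.0, 'opening': 0.08769210052215462}
```

View pics/top1.png

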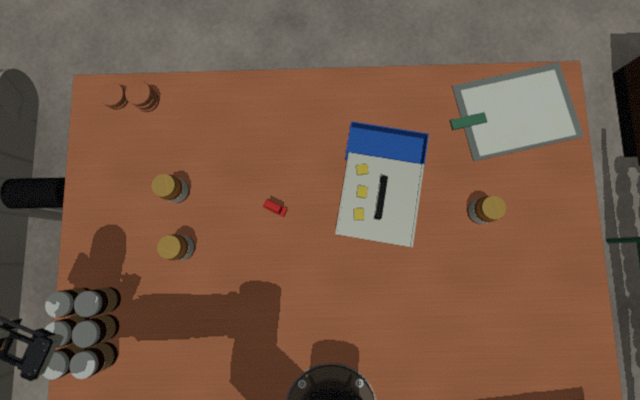

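View pics/side1.png

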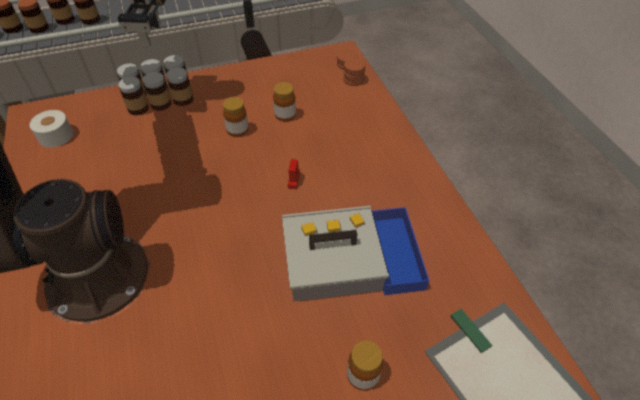

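The top view shows the pan at right with the lid centred near (380,197) and the blue tray beyond it at (387,143). The chips are at (362,169), (362,191) and (358,214), and the scraper is at (275,207). I'll fit the poses now.

```bash
cat >> h.py <<'E'
def box(cx,cy,z0,z1,a,b): return np.array([[cx+i*a/2,cy+j*b/2,z] for i in(-1,1) for j in(-1,1) for z in(z0,z1)])
def place(P,x,y,yaw,z=0):
    c,s=np.cos(yaw),np.sin(yaw); return P@np.array([[c,s,0],[-s,c,0],[0,0,1]])+[x,y,z]
def sil(p,boxes,S=4):
    m=np.zeros((400*S,640*S),np.uint8)
    for b in boxes: cv2.fillConvexPoly(m,cv2.convexHull(((proj(p,b)+.5)*S-.5).round().astype(np.int32)),1)
    return cv2.resize(m.astype(np.float32),(640,400),interpolation=cv2.INTER_AREA)
def fit(pm,boxes,x0,step=(.01,.01,.15),z=0):
    from scipy.optimize import minimize
    def c(v):
        e=0
        for p,m in pm:
            s=sil(p,[place(b,*v,z) for b in boxes]); e+=np.abs(s-m).sum()/m.sum()
        return e
    x0=np.array(x0,float); best=None
    for _ in range(3):
        r=minimize(c,x0,method='Nelder-Mead',options=dict(initial_simplex=np.vstack([x0]+[x0+np.eye(3)[i]*step[i]*(-1)**_ for i in range(3)]),xatol=1e-4,fatol=1e-4)); x0=r.x
    return r.x,r.fun
def hsv(p): return cv2.cvtColor(p['color'],cv2.COLOR_RGB2HSV).astype(int)
def roi(m,u0,u1,v0,v1):
    o=np.zeros(m.shape,np.float32); o[v0:v1,u0:u1]=m[v0:v1,u0:u1]; return o
SCR=[box(0,0,0,.018,.025,.064),box(0,0,.018,.066,.020,.044)]
BAR=[box(0,0,.032,.048,.11,.016)]
E
cat > m1.py <<'E'
from h import *
P={n:shot(n) for n in('top','side')}
H={n:hsv(P[n]) for n in P}
def red(h): return ((h[...,0]<5)|(h[...,0]>172))&(h[...,1]>190)&(h[...,2]>60)
rt=roi(red(H['top']),255,295,190,225); rs=roi(red(H['side']),275,310,150,195)
print('red',rt.sum(),rs.sum())
g=back(P['top'],[[275,207]],.03)[0]; 
for y0 in(-.5,0,.5): print('scr',fit([(P['top'],rt),(P['side'],rs)],SCR,[g[0],g[1],y0]))
wt=roi((H['top'][...,1]<70)&(H['top'][...,2]>110),325,430,140,255)
wt=cv2.morphologyEx(wt,cv2.MORPH_CLOSE,np.ones((25,25)))
cv2.imwrite('pics/wt.png',wt*255)
v,u=np.nonzero(wt); X=back(P['top'],np.c_[u,v],.072)[:,:2]
print('lidrect',cv2.minAreaRect((X*1000).astype(np.float32)))
bt=roi(H['top'][...,2]<60,365,398,165,228); bs=roi(H['side'][...,2]<60,300,365,225,243)
v,u=np.nonzero(bt); X=back(P['top'],np.c_[u,v],.113)[:,:2]; print('bar',cv2.minAreaRect((X*1000).astype(np.float32)),X.mean(0))
for n in P:
    ym=((H[n][...,0]>18)&(H[n][...,0]<38)&(H[n][...,1]>110)&(H[n][...,2]>120)).astype(np.uint8)
    r=(340,380,155,230) if n=='top' else (295,370,208,240)
    ym=roi(ym,*r).astype(np.uint8); k,l,s,c=cv2.connectedComponentsWithStats(ym)
    for i in range(1,k):
        if s[i,4]>15: print(n,'chip',c[i].round(1),s[i,4],back(P[n],c[i],.080 if n=='top' else .078)[0].round(4))
for n in('jar_left','jar_right'):
  d=ctrl.boxes_of(P['top'],n); print(n,[(back(P['top'],np.array(e['xy'])*[640,400],.09)[0].round(3).tolist(),round(e['conf'],2)) for e in d])
E
python3 m1.py
```

```text
red 125.0 211.0
scr (array([ 0.53267647,  0.14434421, -0.37666945]), np.float64(1.2811564207077026))
scr (array([ 0.5337326 ,  0.14603697, -0.3927739 ]), np.float64(1.2818032503128052))
scr (array([ 0.53271017,  0.14429903, -0.35358699]), np.float64(1.2868270874023438))
lidrect ((550.7926635742188, -139.72288513183594), (203.5796661376953, 234.9424591064453), 79.18244171142578)
bar ((542.6583251953125, -135.28643798828125), (16.323060989379883, 109.8021469116211), 79.73743438720703) [ 0.54232668 -0.13555874]
top chip [361.7 169. ] 106 [ 0.6223 -0.0928  0.08  ]
top chip [361.6 191.4] 104 [ 0.5629 -0.0905  0.08  ]
top chip [358.5 214. ] 108 [ 0.5041 -0.0805  0.08  ]
side chip [356.4 219.1] 121 [ 0.6229 -0.0919  0.078 ]
side chip [332.9 224.7] 122 [ 0.5636 -0.0897  0.078 ]
side chip [308.3 227.6] 124 [ 0.5051 -0.0791  0.078 ]
jar_left [([0.592, 0.414, 0.09], 0.83)]
jar_right [([0.511, -0.407, 0.09], 0.72)][ WARN:0@4.292] global loadsave.cpp:1063 imwrite_ Unsupported depth image for selected encoder is fallbacked to CV_8U.
```

Run:
```python
from h import *
ims=[]
for n,(u,v) in(('top',(275,207)),('side',(293,172))):
    im=cv2.imread(f'pics/{n}1.png'); p=shot(n)
    c=cv2.resize(im[v-25:v+25,u-25:u+25],(390,390),interpolation=cv2.INTER_NEAREST)
    s=sil(p,[place(b,.5327,.1443,-.37) for b in SCR])[v-25:v+25,u-25:u+25]
    ct,_=cv2.findContours((cv2.resize(s,(390,390))>.5).astype(np.uint8),cv2.RETR_EXTERNAL,2); cv2.drawContours(c,ct,-1,(255,255,0),1); ims.append(c)
cv2.imwrite('pics/c1.png',np.hstack(ims))
```

```text
(no output)
```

View pics/c1.png

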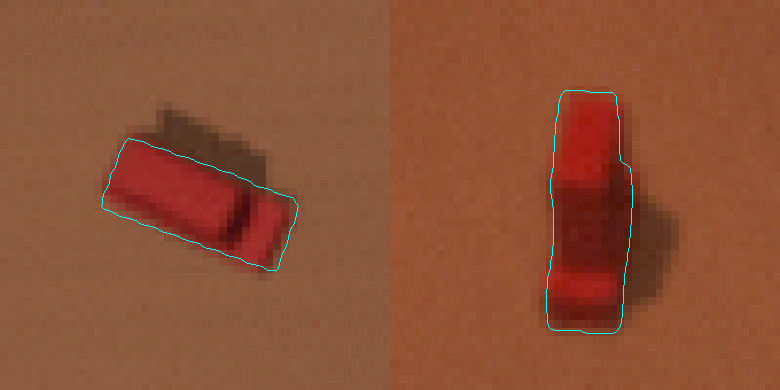

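The overlay matches the scraper in both views: about (0.532, 0.144), yaw about -22°. The lid is at (0.5425, -0.1355), yaw about -10.4°. Next I'll plan the approach.

```bash
cat > plan.py <<'E'
import sys,numpy as np,json
# usage: plan.py x y z psi  /  x y z psi rows ... : linear legs from current pose
def legs(cur,wps):
    cur=np.array(cur,float)
    for w in wps:
        tgt=np.array(w[:4],float); n=w[4]; assert n%5==0
        d=tgt-cur
        base=cur.copy()
        for k in range(n//5):
            st=base+d*(5*k/n); a=np.radians(cur[3]); A=np.array([[np.cos(a),np.sin(a),0],[np.sin(a),-np.cos(a),0],[0,0,-1]])
            rows=[]
            for i in range(1,6):
                q=base+d*((5*k+i)/n); s=A@(q[:3]-cur[:3])/.8; rows.append([[round(float(t),4) for t in s],round(float((q[3]-cur[3])/90),4)])
            print(json.dumps(rows).replace(' ',''))
            cur=np.r_[cur[:3]+A.T@(np.array(rows[-1][0])*.8),cur[3]+rows[-1][1]*90]
        print('->',cur.round(4), 'mm/row',1000*np.linalg.norm(d[:3])/n,'deg/row',d[3]/n)
if __name__=='__main__':
    from plant import ctrl
    o=ctrl.get_obs(); c=np.r_[o['tool_pos'],o['orientation'][2]]; 
    if len(sys.argv)>2: c=np.array(json.loads(sys.argv[2]))
    print('cur',c.round(4),o['clock']); legs(c,json.loads(sys.argv[1]))
E
python3 plan.py '[[0.532,0.144,0.22,-111.7,15],[0.532,0.144,0.093,-111.7,10]]'
```

```text
cur [  0.2534   0.6256   0.2921 -22.0411] 1.1
[[[0.0366,0.0285,0.006],-0.0664],[[0.0732,0.057,0.012],-0.1328],[[0.1098,0.0855,0.018],-0.1992],[[0.1463,0.1139,0.024],-0.2657],[[0.1829,0.1424,0.0301],-0.3321]]
[[[0.046,0.0065,0.006],-0.0664],[[0.0919,0.013,0.012],-0.1328],[[0.1378,0.0194,0.018],-0.1992],[[0.1837,0.0259,0.024],-0.2656],[[0.2296,0.0324,0.03],-0.332]]
[[[0.043,-0.0173,0.006],-0.0665],[[0.0861,-0.0346,0.012],-0.1329],[[0.1291,-0.0518,0.0181],-0.1993],[[0.1721,-0.0691,0.0241],-0.2657],[[0.2152,-0.0864,0.0301],-0.3321]]
-> [   0.532     0.144     0.22   -111.6991] mm/row 37.404874846993465 deg/row -5.977258579150461
[[[-0.0,0.0,0.0159],-0.0],[[-0.0,0.0,0.0317],-0.0],[[-0.0,0.0,0.0476],-0.0],[[-0.0,0.0,0.0635],-0.0],[[-0.0,0.0,0.0794],-0.0]]
[[[-0.0,0.0,0.0158],-0.0],[[-0.0,0.0,0.0317],-0.0],[[-0.0,0.0,0.0476],-0.0],[[-0.0,0.0,0.0635],-0.0],[[-0.0,0.0,0.0793],-0.0]]
-> [ 5.320000e-01  1.440000e-01  9.300000e-02 -1.116991e+02] mm/row 12.698755326150769 deg/row -8.786872569146453e-05
```

Call:
send_rows:
  deltas:
    - [[0.037,0.028,0.006],-0.066]
    - [[0.073,0.057,0.012],-0.133]
    - [[0.11,0.085,0.018],-0.2]
    - [[0.146,0.114,0.024],-0.266]
    - [[0.183,0.142,0.03],-0.332]
  gripper: 1

```text
clock: 1.52
tool_pos: [0.3469, 0.4638, 0.2681]
orientation: [-180.0, -0.0, 8.2]
force: [0.0, 0.1, 0.0]
opening: 0.0878
gripper_force: 0.0
```

Call:
send_rows:
  deltas:
    - [[0.046,0.006,0.006],-0.066]
    - [[0.092,0.013,0.012],-0.133]
    - [[0.138,0.019,0.018],-0.2]
    - [[0.184,0.026,0.024],-0.266]
    - [[0.23,0.032,0.03],-0.332]

```text
clock: 1.93
tool_pos: [0.534, 0.4647, 0.2442]
orientation: [-180.0, -0.0, 38.0]
force: [-0.4, 1.6, 0.7]
opening: 0.0875
gripper_force: 0.0
```

Call:
send_rows:
  deltas:
    - [[0.043,-0.017,0.006],-0.066]
    - [[0.086,-0.035,0.012],-0.133]
    - [[0.129,-0.052,0.018],-0.2]
    - [[0.172,-0.069,0.024],-0.266]
    - [[0.215,-0.086,0.03],-0.332]

```text
clock: 2.35
tool_pos: [0.6272, 0.6258, 0.2198]
orientation: [180.0, -0.0, 67.9]
force: [0.8, 1.0, 1.4]
opening: 0.088
gripper_force: 0.0
```

```bash
python3 plan.py '[[0.532,0.144,0.22,-111.7,5],[0.532,0.144,0.093,-111.7,10]]'
```

```text
cur [ 0.6272  0.6258  0.2198 67.8674] 2.35
[[[-0.1205,0.0233,-0.0001],-0.399],[[-0.2411,0.0467,-0.0001],-0.7981],[[-0.3616,0.07,-0.0002],-1.1971],[[-0.4822,0.0934,-0.0002],-1.5962],[[-0.6027,0.1167,-0.0003],-1.9952]]
-> [   0.532     0.144     0.22   -111.7006] mm/row 98.22789145231494 deg/row -35.913487642897636
[[[0.0,0.0,0.0159],0.0],[[0.0,0.0,0.0318],0.0],[[0.0,0.0,0.0476],0.0],[[0.0,0.0,0.0635],0.0],[[0.0,0.0,0.0794],0.0]]
[[[0.0,0.0,0.0159],0.0],[[0.0,0.0,0.0318],0.0],[[0.0,0.0,0.0476],0.0],[[0.0,0.0,0.0635],0.0],[[0.0,0.0,0.0794],0.0]]
-> [ 5.320000e-01  1.440000e-01  9.300000e-02 -1.117006e+02] mm/row 12.70358016888351 deg/row 5.617855118487114e-05
```

The turn sign is about tool z, which points down, so it came out reversed. I'll fix the planner and continue.

```bash
sed -i 's#(q\[3\]-cur\[3\])/90#-(q[3]-cur[3])/90#; s#cur\[3\]+rows\[-1\]\[1\]\*90#cur[3]-rows[-1][1]*90#; s/,4) for t/,3) for t/; s#/90),4)#/90),3)#' plan.py; python3 plan.py '[[0.532,0.144,0.22,-111.7,30]]'
```

```text
cur [ 0.6272  0.6258  0.2198 67.8674] 2.35
[[[-0.02,0.004,-0.0],0.067],[[-0.04,0.008,-0.0],0.133],[[-0.06,0.012,-0.0],0.2],[[-0.08,0.016,-0.0],0.266],[[-0.1,0.019,-0.0],0.333]]
[[[-0.016,0.014,-0.0],0.066],[[-0.031,0.027,-0.0],0.133],[[-0.047,0.041,-0.0],0.199],[[-0.062,0.054,-0.0],0.266],[[-0.077,0.068,-0.0],0.332]]
[[[-0.007,0.019,-0.0],0.067],[[-0.014,0.039,-0.0],0.133],[[-0.021,0.058,-0.0],0.2],[[-0.027,0.077,-0.0],0.266],[[-0.034,0.097,-0.0],0.333]]
[[[0.003,0.02,-0.0],0.066],[[0.007,0.04,-0.0],0.133],[[0.011,0.06,-0.0],0.199],[[0.015,0.08,-0.0],0.266],[[0.019,0.1,-0.0],0.332]]
[[[0.013,0.016,-0.0],0.067],[[0.027,0.031,-0.0],0.133],[[0.04,0.047,-0.0],0.2],[[0.053,0.062,-0.0],0.266],[[0.067,0.078,-0.0],0.333]]
[[[0.019,0.007,-0.0],0.066],[[0.038,0.014,-0.0],0.133],[[0.058,0.021,-0.0],0.199],[[0.077,0.027,-0.0],0.266],[[0.096,0.034,-0.0],0.332]]
-> [   0.5321    0.1441    0.2198 -111.6826] mm/row 16.37131524205249 deg/row -5.985581273816272
```

Call:
send_rows:
  deltas:
    - [[-0.02,0.004,0],0.067]
    - [[-0.04,0.008,0],0.133]
    - [[-0.06,0.012,0],0.2]
    - [[-0.08,0.016,0],0.266]
    - [[-0.1,0.019,0],0.333]

```text
clock: 2.77
tool_pos: [0.6098, 0.5444, 0.2192]
orientation: [180.0, 0.0, 37.3]
force: [0.7, -0.1, 0.4]
opening: 0.0875
gripper_force: 0.0
```

Call:
send_rows:
  deltas:
    - [[-0.016,0.014,0],0.066]
    - [[-0.031,0.027,0],0.133]
    - [[-0.047,0.041,0],0.199]
    - [[-0.062,0.054,0],0.266]
    - [[-0.077,0.068,0],0.332]

```text
clock: 3.18
tool_pos: [0.5939, 0.4635, 0.2201]
orientation: [180.0, 0.0, 7.4]
force: [-0.4, -0.9, -0.6]
opening: 0.0873
gripper_force: 0.0
```

Call:
send_rows:
  deltas:
    - [[-0.007,0.019,0],0.067]
    - [[-0.014,0.039,0],0.133]
    - [[-0.021,0.058,0],0.2]
    - [[-0.027,0.077,0],0.266]
    - [[-0.034,0.097,0],0.333]

```text
clock: 3.6
tool_pos: [0.5775, 0.3831, 0.2202]
orientation: [-180.0, -0.0, -22.5]
force: [-0.2, -0.5, -0.6]
opening: 0.0877
gripper_force: 0.0
```

Call:
send_rows:
  deltas:
    - [[0.003,0.02,0],0.066]
    - [[0.007,0.04,0],0.133]
    - [[0.011,0.06,0],0.199]
    - [[0.015,0.08,0],0.266]
    - [[0.019,0.1,0],0.332]

```text
clock: 4.02
tool_pos: [0.5613, 0.3032, 0.2203]
orientation: [-180.0, -0.0, -52.4]
force: [0.1, -0.1, 0.2]
opening: 0.0876
gripper_force: 0.0
```

Call:
send_rows:
  deltas:
    - [[0.013,0.016,0],0.067]
    - [[0.027,0.031,0],0.133]
    - [[0.04,0.047,0],0.2]
    - [[0.053,0.062,0],0.266]
    - [[0.067,0.078,0],0.333]

```text
clock: 4.43
tool_pos: [0.545, 0.2227, 0.2203]
orientation: [-180.0, 0.0, -82.4]
force: [0.1, -0.5, -0.1]
opening: 0.0875
gripper_force: 0.0
```

Call:
send_rows:
  deltas:
    - [[0.019,0.007,0],0.066]
    - [[0.038,0.014,0],0.133]
    - [[0.058,0.021,0],0.199]
    - [[0.077,0.027,0],0.266]
    - [[0.096,0.034,0],0.332]

```text
clock: 4.85
tool_pos: [0.5287, 0.1428, 0.2204]
orientation: [-180.0, 0.0, -112.3]
force: [-0.0, 0.6, 0.4]
opening: 0.0874
gripper_force: 0.0
```

```bash
python3 plan.py '[[0.532,0.144,0.093,-111.7,10]]'; python3 -c "
from plant import ctrl;print(ctrl.get_obs()['joint_pos'].round(1))"
```

```text
cur [   0.5287    0.1428    0.2204 -112.2518] 4.85
[[[-0.0,-0.0,0.016],-0.001],[[-0.001,-0.001,0.032],-0.001],[[-0.001,-0.001,0.048],-0.002],[[-0.001,-0.001,0.064],-0.002],[[-0.001,-0.002,0.08],-0.003]]
[[[-0.001,0.0,0.016],-0.001],[[-0.001,-0.0,0.031],-0.001],[[-0.001,-0.001,0.047],-0.002],[[-0.002,-0.001,0.063],-0.003],[[-0.002,-0.001,0.079],-0.003]]
-> [ 5.318000e-01  1.441000e-01  9.320000e-02 -1.117118e+02] mm/row 12.739877051425784 deg/row 0.055175535252645604
[ 35.6  12.  -21.3   0.  -56.7 -57.9]
```

Call:
send_rows:
  deltas:
    - [[0,0,0.016],-0.001]
    - [[-0.001,-0.001,0.032],-0.001]
    - [[-0.001,-0.001,0.048],-0.002]
    - [[-0.002,-0.002,0.064],-0.004]
    - [[-0.003,-0.003,0.08],-0.006]

```text
clock: 5.27
tool_pos: [0.532, 0.1448, 0.1559]
orientation: [-180.0, 0.0, -111.4]
force: [-0.2, 0.2, 0.3]
opening: 0.0877
gripper_force: 0.0
```

Call:
send_rows:
  deltas:
    - [[0,0,0.016],0]
    - [[0,0,0.032],0]
    - [[0,0,0.048],0]
    - [[0,0,0.064],0]
    - [[0,0,0.079],0]

```text
clock: 5.68
tool_pos: [0.532, 0.1448, 0.0924]
orientation: [-180.0, 0.0, -111.4]
force: [-0.6, 0.0, -0.1]
opening: 0.0879
gripper_force: 0.0
```

Call:
send_rows:
  deltas:
    - [[0,0,0],0]
    - [[0,0,0],0]
    - [[0,0,0],0]
    - [[0,0,0],0]
    - [[0,0,0],0]
  gripper: 0

```text
clock: 6.1
tool_pos: [0.5323, 0.1451, 0.0938]
orientation: [-179.9, 0.1, -111.4]
force: [-0.3, 0.2, 0.7]
opening: 0.0599
gripper_force: 0.0
```

Call:
send_rows:
  deltas:
    - [[0,0,0],0]
    - [[0,0,0],0]
    - [[0,0,0],0]
    - [[0,0,0],0]
    - [[0,0,0],0]

```text
clock: 6.52
tool_pos: [0.532, 0.1448, 0.093]
orientation: [-180.0, 0.0, -111.4]
force: [0.2, 0.1, -0.2]
opening: 0.0264
gripper_force: 0.0
```

Call:
send_rows:
  deltas:
    - [[0,0,0],0]
    - [[0,0,0],0]
    - [[0,0,0],0]
    - [[0,0,0],0]
    - [[0,0,0],0]

```text
clock: 6.93
tool_pos: [0.5321, 0.1449, 0.0931]
orientation: [-180.0, 0.0, -111.4]
force: [0.7, -1.4, 1.8]
opening: 0.02
gripper_force: 29.5
```

```bash
python3 -c "
from plant import ctrl;o=ctrl.get_obs();print(o['opening'],o['gripper_force'],o['force'])";python3 plan.py '[[0.532,0.1448,0.25,-111.4,10],[0.4688,-0.0661,0.25,-100.4,10],[0.4688,-0.0661,0.185,-100.4,5]]' '[0.532,0.1448,0.0927,-111.4]'
```

```text
0.01998819223692027 29.466090202331543 [ 0.65626611 -1.35495043  1.84314342]
cur [ 5.320e-01  1.448e-01  9.270e-02 -1.114e+02] 6.9333
[[[0.0,0.0,-0.02],-0.0],[[0.0,0.0,-0.039],-0.0],[[0.0,0.0,-0.059],-0.0],[[0.0,0.0,-0.079],-0.0],[[0.0,0.0,-0.098],-0.0]]
[[[0.0,0.0,-0.02],-0.0],[[0.0,0.0,-0.04],-0.0],[[0.0,0.0,-0.059],-0.0],[[0.0,0.0,-0.079],-0.0],[[0.0,0.0,-0.099],-0.0]]
-> [   0.532     0.1448    0.2503 -111.4   ] mm/row 15.729999999999999 deg/row 0.0
[[[0.027,-0.002,0.0],-0.012],[[0.055,-0.005,0.0],-0.024],[[0.082,-0.007,0.0],-0.037],[[0.11,-0.009,0.0],-0.049],[[0.137,-0.011,0.0],-0.061]]
[[[0.028,0.0,0.0],-0.012],[[0.055,0.0,0.0],-0.025],[[0.083,0.001,0.0],-0.037],[[0.11,0.001,0.0],-0.049],[[0.138,0.002,0.0],-0.061]]
-> [ 4.6840e-01 -6.6200e-02  2.5030e-01 -1.0042e+02] mm/row 22.01661645212543 deg/row 1.1
[[[-0.0,-0.0,0.016],-0.0],[[-0.0,-0.0,0.033],-0.0],[[-0.0,-0.0,0.049],-0.0],[[-0.0,-0.0,0.065],-0.0],[[-0.0,-0.0,0.082],-0.0]]
-> [ 4.6840e-01 -6.6200e-02  1.8470e-01 -1.0042e+02] mm/row 13.060256048726043 deg/row 0.004000000000002046
```

Call:
send_rows:
  deltas:
    - [[0,0,-0.02],0]
    - [[0,0,-0.04],0]
    - [[0,0,-0.06],0]
    - [[0,0,-0.08],0]
    - [[0,0,-0.098],0]

```text
clock: 7.35
tool_pos: [0.5315, 0.1446, 0.1719]
orientation: [180.0, -0.0, -111.4]
force: [0.1, 0.7, -2.1]
opening: 0.0198
gripper_force: 29.5
```

Call:
send_rows:
  deltas:
    - [[0,0,-0.02],0]
    - [[0,0,-0.04],0]
    - [[0,0,-0.06],0]
    - [[0,0,-0.08],0]
    - [[0,0,-0.099],0]

```text
clock: 7.77
tool_pos: [0.5314, 0.1446, 0.251]
orientation: [179.9, -0.0, -111.4]
force: [0.3, 0.7, -1.4]
opening: 0.0198
gripper_force: 29.5
```

Call:
send_rows:
  deltas:
    - [[0.027,-0.002,0],-0.012]
    - [[0.055,-0.005,0],-0.024]
    - [[0.082,-0.007,0],-0.037]
    - [[0.11,-0.009,0],-0.049]
    - [[0.137,-0.011,0],-0.061]

```text
clock: 8.18
tool_pos: [0.499, 0.0385, 0.25]
orientation: [179.9, -0.0, -105.9]
force: [0.5, -0.5, -1.2]
opening: 0.02
gripper_force: 29.5
```

Call:
send_rows:
  deltas:
    - [[0.028,0,0],-0.012]
    - [[0.055,0,0],-0.025]
    - [[0.083,0.001,0],-0.037]
    - [[0.11,0.001,0],-0.049]
    - [[0.138,0.002,0],-0.061]

```text
clock: 8.6
tool_pos: [0.4673, -0.0671, 0.2502]
orientation: [179.9, 0.0, -100.4]
force: [0.8, -0.1, -0.7]
opening: 0.0201
gripper_force: 29.5
```

Call:
send_rows:
  deltas:
    - [[0,0,0.016],0]
    - [[0,0,0.033],0]
    - [[0,0,0.049],0]
    - [[0,0,0.065],0]
    - [[0,0,0.082],0]

```text
clock: 9.02
tool_pos: [0.4677, -0.0663, 0.1842]
orientation: [180.0, 0.0, -100.5]
force: [0.6, -0.5, -1.5]
opening: 0.0199
gripper_force: 29.5
```

Run:
```python
from h import *
o=ctrl.get_obs(); x,y=o['tool_pos'][:2]; yaw=np.radians(o['orientation'][2]+90)
ims=[]
for n,(u,v) in(('top',(372,195)),('side',(335,230))):
    p=shot(n); im=p['color'][:,:,::-1].copy()
    for B,pose in((SCR,(x,y,yaw,o['tool_pos'][2]-.093)),(BAR,(.5425,-.1355,-.1815,.065)),([box(0,0,0,.006,.22,.2)],(.5425,-.1355,-.1815,.065))):
        for b in B:
            cv2.polylines(im,[cv2.convexHull(proj(p,place(b,*pose)).round().astype(np.int32))],True,(255,255,0) if B is SCR else (0,255,0),1)
    ims.append(cv2.resize(im[v-65:v+65,u-65:u+65],(390,390),interpolation=cv2.INTER_NEAREST))
cv2.imwrite('pics/c2.png',np.hstack(ims)); print(o['tool_pos'],o['orientation'],o['opening'])
```

```text
[ 0.46770806 -0.06631198  0.18418612] [ 1.79963616e+02  4.44132887e-03 -1.00469500e+02] 0.019871168757506837
```

View pics/c2.png

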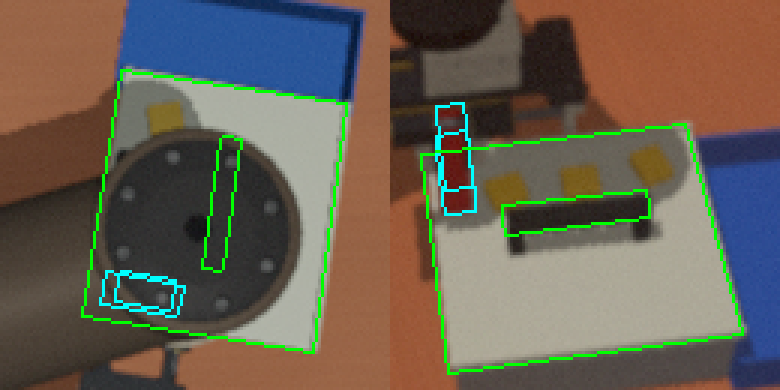

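Overlays line up with the lid, handle bar and held scraper. The chips lie ahead of the scraper, in the side view at about (505,190), (580,180) and (650,165) of the crop. Now I'll lower it to just above the lid and wipe.

Call:
send_rows:
  deltas:
    - [[0,0,0.006],0]
    - [[0,0,0.012],0]
    - [[0,0,0.018],0]
    - [[0,0,0.022],0]
    - [[0,0,0.024],0]

```text
clock: 9.53
tool_pos: [0.4682, -0.0661, 0.1655]
orientation: [180.0, -0.0, -100.4]
force: [-0.1, -0.2, -1.3]
opening: 0.0204
gripper_force: 29.5
```

Call:
send_rows:
  deltas:
    - [[0,-0.0075,0],0]
    - [[0,-0.015,0],0]
    - [[0,-0.0225,0],0]
    - [[0,-0.03,0],0]
    - [[0,-0.0375,0],0]

```text
clock: 9.95
tool_pos: [0.4987, -0.0718, 0.1659]
orientation: [-180.0, 0.0, -100.4]
force: [-0.3, -0.2, -1.3]
opening: 0.02
gripper_force: 29.5
```

Call:
send_rows:
  deltas:
    - [[0,-0.0075,0],0]
    - [[0,-0.015,0],0]
    - [[0,-0.0225,0],0]
    - [[0,-0.03,0],0]
    - [[0,-0.0375,0],0]

```text
clock: 10.37
tool_pos: [0.5279, -0.0772, 0.1657]
orientation: [180.0, -0.0, -100.4]
force: [0.5, -0.0, -1.5]
opening: 0.02
gripper_force: 29.5
```

Call:
send_rows:
  deltas:
    - [[0,-0.0075,0],0]
    - [[0,-0.015,0],0]
    - [[0,-0.0225,0],0]
    - [[0,-0.03,0],0]
    - [[0,-0.0375,0],0]

```text
clock: 10.78
tool_pos: [0.5573, -0.0826, 0.1657]
orientation: [180.0, -0.0, -100.4]
force: [-0.7, 0.7, -1.8]
opening: 0.0199
gripper_force: 29.5
```

Run:
```python
from h import *
p=shot('side');save(p,'s3.png'); im=p['color'][:,:,::-1]
cv2.imwrite('pics/c3.png',cv2.resize(im[150:300,260:440],(720,600),interpolation=cv2.INTER_NEAREST)); o=ctrl.get_obs(); print(o['tool_pos'],o['orientation'],o['force'],o['clock'])
```

```text
[ 0.55846711 -0.08264333  0.16577979] [-1.79957810e+02 -8.27272507e-03 -1.00417539e+02] [ 1.9705048  -0.3738015  -0.40982598] 10.8333
```

View pics/c3.png

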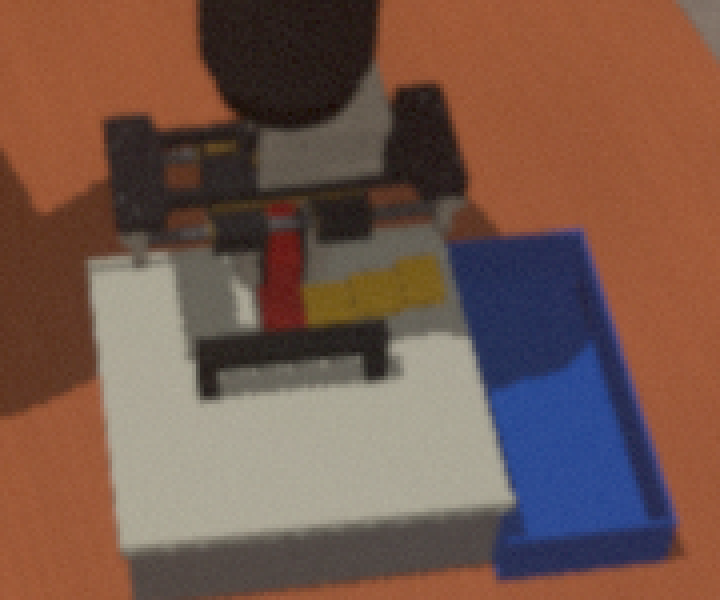

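The three chips are lined up in a row ahead of the scraper, at (325,300), (375,290) and (420,280), and nothing is slipping past. I'll continue the wipe.

Call:
send_rows:
  deltas:
    - [[0,-0.0075,0],0]
    - [[0,-0.015,0],0]
    - [[0,-0.0225,0],0]
    - [[0,-0.03,0],0]
    - [[0,-0.0375,0],0]

```text
clock: 11.25
tool_pos: [0.5869, -0.088, 0.1658]
orientation: [-180.0, 0.0, -100.4]
force: [-0.2, -0.3, -1.8]
opening: 0.0199
gripper_force: 29.5
```

Call:
send_rows:
  deltas:
    - [[0,-0.0075,0],0]
    - [[0,-0.015,0],0]
    - [[0,-0.0225,0],0]
    - [[0,-0.03,0],0]
    - [[0,-0.0375,0],0]

```text
clock: 11.67
tool_pos: [0.6164, -0.0935, 0.1657]
orientation: [180.0, -0.0, -100.4]
force: [-0.4, 0.2, -1.7]
opening: 0.0201
gripper_force: 29.5
```

Call:
send_rows:
  deltas:
    - [[0,-0.0075,0],0]
    - [[0,-0.015,0],0]
    - [[0,-0.0225,0],0]
    - [[0,-0.03,0],0]
    - [[0,-0.0375,0],0]

```text
clock: 12.08
tool_pos: [0.6459, -0.0989, 0.1657]
orientation: [180.0, -0.0, -100.4]
force: [-0.4, 0.4, -0.7]
opening: 0.02
gripper_force: 29.5
```

Call:
send_rows:
  deltas:
    - [[0,-0.0075,0],0]
    - [[0,-0.015,0],0]
    - [[0,-0.0225,0],0]
    - [[0,-0.03,0],0]
    - [[0,-0.0375,0],0]

```text
clock: 12.5
tool_pos: [0.6754, -0.1043, 0.1657]
orientation: [180.0, -0.0, -100.4]
force: [0.3, 1.2, -3.0]
opening: 0.0198
gripper_force: 29.5
```

```bash
python3 - <<'E'
from h import *
ims=[]
for n,(u,v) in(('top',(380,170)),('side',(370,230))):
    im=shot(n)['color'][:,:,::-1]; ims.append(cv2.resize(im[v-65:v+65,u-65:u+65],(390,390)))
cv2.imwrite('pics/c4.png',np.hstack(ims))
E
python3 plan.py '[[0.6747,-0.1035,0.25,-100.4,5],[0.532,0.1448,0.25,-111.4,10],[0.532,0.1448,0.0945,-111.4,10]]'
```

```text
cur [   0.6757   -0.1044    0.1656 -100.4417] 12.6
[[[-0.0,0.0,-0.021],-0.0],[[-0.0,0.001,-0.042],-0.0],[[-0.001,0.001,-0.063],-0.0],[[-0.001,0.001,-0.084],-0.0],[[-0.001,0.001,-0.106],-0.0]]
-> [   0.675    -0.1035    0.2504 -100.4417] mm/row 16.888390664154734 deg/row 0.008332273649861577
[[[-0.027,0.023,0.0],0.012],[[-0.055,0.046,0.0],0.024],[[-0.082,0.07,0.0],0.037],[[-0.109,0.093,0.0],0.049],[[-0.136,0.116,0.0],0.061]]
[[[-0.025,0.026,0.0],0.012],[[-0.05,0.051,0.0],0.024],[[-0.075,0.077,0.0],0.036],[[-0.1,0.103,0.0],0.049],[[-0.125,0.129,0.0],0.061]]
-> [   0.5317    0.1449    0.2504 -111.4217] mm/row 28.650630384370466 deg/row -1.0958338631750693
[[[-0.0,-0.0,0.019],-0.0],[[-0.0,-0.0,0.039],-0.0],[[-0.0,-0.0,0.058],-0.0],[[-0.0,-0.0,0.078],-0.0],[[-0.0,-0.0,0.097],-0.0]]
[[[-0.0,-0.0,0.02],-0.0],[[-0.0,-0.0,0.039],-0.0],[[-0.0,-0.0,0.059],-0.0],[[-0.0,-0.0,0.078],-0.0],[[-0.0,-0.0,0.098],-0.0]]
-> [ 5.317000e-01  1.449000e-01  9.440000e-02 -1.114217e+02] mm/row 15.586852940570902 deg/row 0.002166136824929765
```

View pics/c4.png

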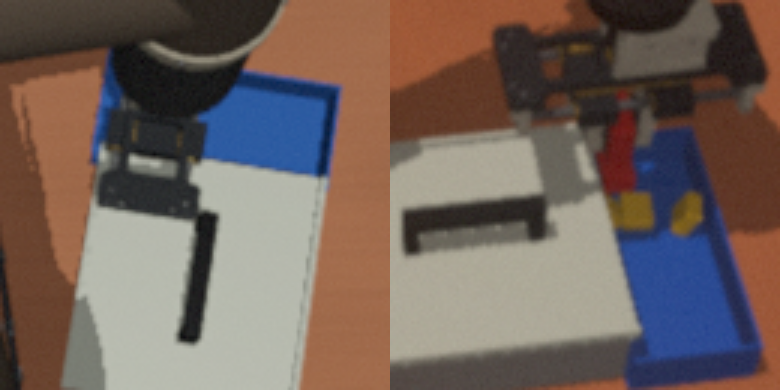

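Two chips show in the tray, at (635,212) and (688,213) of the side crop, and the lid is clear. I'll lift away, return the scraper, then check for the third.

Call:
send_rows:
  deltas:
    - [[0,0,-0.015],0]
    - [[0,0,-0.035],0]
    - [[0,0,-0.06],0]
    - [[0,0,-0.084],0]
    - [[0,0,-0.106],0]

```text
clock: 13.02
tool_pos: [0.6746, -0.1042, 0.253]
orientation: [-179.9, 0.0, -100.4]
force: [0.7, -0.4, -1.3]
opening: 0.0202
gripper_force: 29.5
```

Call:
send_rows:
  deltas:
    - [[-0.027,0.023,0],0.012]
    - [[-0.055,0.046,0],0.024]
    - [[-0.082,0.07,0],0.037]
    - [[-0.109,0.093,0],0.049]
    - [[-0.136,0.116,0],0.061]

```text
clock: 13.43
tool_pos: [0.6022, 0.0205, 0.2518]
orientation: [-180.0, 0.0, -106.0]
force: [-0.1, 0.5, -0.8]
opening: 0.0203
gripper_force: 29.5
```

Call:
send_rows:
  deltas:
    - [[-0.025,0.026,0],0.012]
    - [[-0.05,0.051,0],0.024]
    - [[-0.075,0.077,0],0.036]
    - [[-0.1,0.103,0],0.049]
    - [[-0.125,0.129,0],0.061]

```text
clock: 13.85
tool_pos: [0.5304, 0.145, 0.2518]
orientation: [-180.0, 0.1, -111.5]
force: [0.4, 0.4, -0.8]
opening: 0.0197
gripper_force: 29.5
```

```bash
cat > chips.py <<'E'
from h import *
import sys
ims=[]
for n,(u,v) in(('top',(385,165)),('side',(370,235))):
    p=shot(n); im=p['color'][:,:,::-1]; ims.append(cv2.resize(im[v-65:v+65,u-65:u+65],(390,390)))
    h=hsv(p); bt=roi(h[...,2]<60,365,398,165,228) if n=='top' else None
    if n=='top':
        v,u=np.nonzero(bt); X=back(p,np.c_[u,v],.113)[:,:2]; print('bar',cv2.minAreaRect((X*1000).astype(np.float32)))
cv2.imwrite('pics/'+sys.argv[1],np.hstack(ims))
E
python3 chips.py c5.png; python3 plan.py '[[0.532,0.1448,0.0945,-111.4,10]]'
```

```text
bar ((542.48486328125, -135.10426330566406), (15.6617431640625, 109.44891357421875), 79.50434112548828)
cur [   0.5297    0.1466    0.252  -111.2763] 13.95
[[[0.0,-0.0,0.02],0.0],[[0.0,-0.001,0.039],0.0],[[0.0,-0.001,0.059],0.0],[[0.0,-0.001,0.079],0.001],[[0.001,-0.002,0.098],0.001]]
[[[-0.0,-0.0,0.02],-0.0],[[-0.0,-0.0,0.04],-0.0],[[-0.0,-0.001,0.06],0.0],[[-0.0,-0.001,0.079],0.0],[[0.0,-0.001,0.099],0.0]]
-> [ 5.317000e-01  1.450000e-01  9.440000e-02 -1.113663e+02] mm/row 15.75519437847446 deg/row -0.012370524741108113
```

View pics/c5.png

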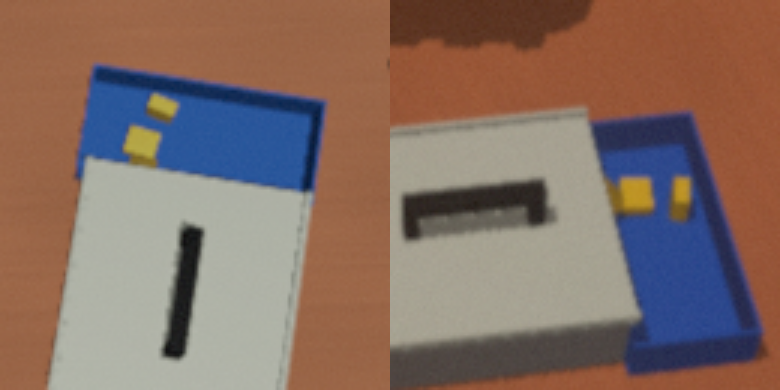

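The third chip peeks out under the middle one, in the tray against the pan wall, at top (143,160) and side (612,197) of the crop. So all three are in the tray, and the lid hasn't moved. Setting the scraper down.

Call:
send_rows:
  deltas:
    - [[0,0,0.022],0]
    - [[0,0,0.044],0]
    - [[0,0,0.066],0]
    - [[0,0,0.088],0]
    - [[0,0,0.11],0]

```text
clock: 14.37
tool_pos: [0.5316, 0.1439, 0.1629]
orientation: [-180.0, 0.1, -111.4]
force: [-0.6, 0.4, -1.2]
opening: 0.0198
gripper_force: 29.5
```

Call:
send_rows:
  deltas:
    - [[0,0,0.022],0]
    - [[0,0,0.044],0]
    - [[0,0,0.064],0]
    - [[0,0,0.078],0]
    - [[0,0,0.086],0]

```text
clock: 14.78
tool_pos: [0.5311, 0.1435, 0.0931]
orientation: [180.0, -0.1, -111.4]
force: [0.2, 0.6, -0.7]
opening: 0.0196
gripper_force: 29.5
```

```bash
python3 -c "
from plant import ctrl;o=ctrl.get_obs();print(o['tool_pos'],o['force'],o['orientation'])"
```

```text
[0.53114721 0.14352454 0.09312752] [ 0.22089415  0.6274928  -0.65183996] [ 1.79960666e+02 -5.65437879e-02 -1.11426712e+02]
```

Call:
send_rows:
  deltas:
    - [[0,0,0],0]
    - [[0,0,0],0]
    - [[0,0,0],0]
    - [[0,0,0],0]
    - [[0,0,0],0]
  gripper: 1

```text
clock: 15.2
tool_pos: [0.5318, 0.1443, 0.0946]
orientation: [-180.0, 0.1, -111.4]
force: [0.3, 0.0, -0.4]
opening: 0.0477
gripper_force: 0.0
```

Call:
send_rows:
  deltas:
    - [[0,0,0],0]
    - [[0,0,0],0]
    - [[0,0,0],0]
    - [[0,0,0],0]
    - [[0,0,0],0]

```text
clock: 15.62
tool_pos: [0.5314, 0.1441, 0.0937]
orientation: [180.0, -0.0, -111.4]
force: [-0.8, -0.7, 1.2]
opening: 0.0811
gripper_force: 0.0
```

```bash
python3 plan.py '[[0.531,0.1437,0.25,-111.4,10],[0.5425,-0.1353,0.22,-190.4,15]]'
```

```text
cur [ 5.314000e-01  1.441000e-01  9.370000e-02 -1.114157e+02] 15.6167
[[[0.0,0.0,-0.02],-0.0],[[0.0,0.0,-0.039],-0.0],[[0.0,0.0,-0.059],-0.0],[[0.0,0.0,-0.078],-0.0],[[0.0,0.0,-0.098],-0.0]]
[[[0.0,0.0,-0.019],-0.0],[[0.0,0.0,-0.039],-0.0],[[0.001,0.0,-0.058],-0.0],[[0.001,0.0,-0.078],-0.0],[[0.001,0.0,-0.097],-0.0]]
-> [   0.5311    0.1433    0.2497 -111.4157] mm/row 15.626866006707644 deg/row 0.0015663734167219445
[[[0.021,-0.009,0.002],0.059],[[0.043,-0.019,0.005],0.117],[[0.064,-0.028,0.007],0.176],[[0.085,-0.037,0.01],0.234],[[0.106,-0.047,0.012],0.293]]
[[[0.015,-0.018,0.003],0.058],[[0.03,-0.036,0.005],0.117],[[0.045,-0.053,0.008],0.175],[[0.06,-0.071,0.01],0.234],[[0.075,-0.089,0.013],0.292]]
[[[0.005,-0.023,0.002],0.059],[[0.011,-0.045,0.005],0.117],[[0.016,-0.068,0.007],0.176],[[0.022,-0.09,0.01],0.234],[[0.027,-0.113,0.012],0.293]]
-> [ 5.426000e-01 -1.352000e-01  2.201000e-01 -1.904357e+02] mm/row 18.696955060282452 deg/row -5.265622417722185
```

Call:
send_rows:
  deltas:
    - [[0,0,-0.015],0]
    - [[0,0,-0.035],0]
    - [[0,0,-0.055],0]
    - [[0,0,-0.076],0]
    - [[0,0,-0.098],0]

```text
clock: 16.03
tool_pos: [0.5312, 0.144, 0.1727]
orientation: [180.0, -0.0, -111.4]
force: [0.8, 0.3, 0.5]
opening: 0.0876
gripper_force: 0.0
```

Call:
send_rows:
  deltas:
    - [[0,0,-0.019],0]
    - [[0,0,-0.039],0]
    - [[0,0,-0.058],0]
    - [[0,0,-0.078],0]
    - [[0,0,-0.097],0]

```text
clock: 16.45
tool_pos: [0.5313, 0.144, 0.2506]
orientation: [180.0, 0.0, -111.4]
force: [0.3, 0.1, 0.7]
opening: 0.0878
gripper_force: 0.0
```

Call:
send_rows:
  deltas:
    - [[0.021,-0.009,0.002],0.059]
    - [[0.043,-0.019,0.005],0.117]
    - [[0.064,-0.028,0.007],0.176]
    - [[0.085,-0.037,0.01],0.234]
    - [[0.106,-0.047,0.012],0.293]

```text
clock: 16.87
tool_pos: [0.5352, 0.0506, 0.24]
orientation: [180.0, -0.0, -138.0]
force: [-0.5, -0.7, -0.3]
opening: 0.0875
gripper_force: 0.0
```

Call:
send_rows:
  deltas:
    - [[0.015,-0.018,0.003],0.058]
    - [[0.03,-0.036,0.005],0.117]
    - [[0.045,-0.053,0.008],0.175]
    - [[0.06,-0.071,0.01],0.234]
    - [[0.075,-0.089,0.013],0.292]

```text
clock: 17.28
tool_pos: [0.5388, -0.0425, 0.2298]
orientation: [180.0, 0.0, -164.3]
force: [-0.6, 0.6, 0.4]
opening: 0.0878
gripper_force: 0.0
```

Call:
send_rows:
  deltas:
    - [[0.005,-0.023,0.002],0.059]
    - [[0.011,-0.045,0.005],0.117]
    - [[0.016,-0.068,0.007],0.176]
    - [[0.022,-0.09,0.01],0.234]
    - [[0.027,-0.113,0.012],0.293]

```text
clock: 17.7
tool_pos: [0.5426, -0.1354, 0.2199]
orientation: [-180.0, -0.0, 169.3]
force: [-0.4, -0.4, -0.5]
opening: 0.0876
gripper_force: 0.0
```

Call:
send_rows:
  deltas:
    - [[0,0,0],0]
    - [[0,0,0],0]
    - [[0,0,0],0]
    - [[0,0,0],0]
    - [[0,0,0],0]

```text
clock: 18.12
tool_pos: [0.543, -0.1338, 0.2203]
orientation: [180.0, 0.0, 169.7]
force: [-0.4, 0.0, 0.8]
opening: 0.0875
gripper_force: 0.0
```

```bash
python3 plan.py '[[0.5425,-0.1353,0.152,169.6,5]]'
python3 - <<'E'
from h import *
p=shot('side'); h=hsv(p); bs=roi(h[...,2]<60,300,365,220,250)
for i in(0,1): print(fit([(p,bs)],BAR+[box(.049,0,.006,.032,.012,.016),box(-.049,0,.006,.032,.012,.016)],[.5425,-.1353,-.18],(.003,.003,.03),.065))
q=shot('top'); h=hsv(q); rt=roi(((h[...,0]<5)|(h[...,0]>172))&(h[...,1]>150)&(h[...,2]>40),245,305,180,235); print(rt.sum(), fit([(q,rt)],SCR,[.532,.144,-.37]))
E
```

```text
cur [ 5.430000e-01 -1.338000e-01  2.203000e-01  1.696607e+02] 18.1167
[[[0.0,-0.0,0.017],0.0],[[0.0,-0.001,0.034],0.0],[[0.0,-0.001,0.051],0.0],[[0.0,-0.002,0.068],0.001],[[0.0,-0.002,0.085],0.001]]
-> [ 5.427000e-01 -1.354000e-01  1.523000e-01  1.695707e+02] mm/row 13.665138040619999 deg/row -0.01213760033700737
(array([ 0.56236791, -0.11186982, -0.20074404]), np.float64(0.6003205180168152))
(array([ 0.56236791, -0.11186982, -0.20074404]), np.float64(0.6003205180168152))
0.0 (array([ 0.532,  0.144, -0.37 ]), np.float64(inf))h.py:27: RuntimeWarning: divide by zero encountered in scalar divide
  s=sil(p,[place(b,*v,z) for b in boxes]); e+=np.abs(s-m).sum()/m.sum()
  np.max(np.abs(fsim[0] - fsim[1:])) <= fatol):
```

Call:
send_rows:
  deltas:
    - [[0,0,0.014],0]
    - [[0,0,0.028],0]
    - [[0,0,0.042],0]
    - [[0,0,0.056],0]
    - [[0,-0.001,0.07],0]

```text
clock: 18.63
tool_pos: [0.5429, -0.1348, 0.1638]
orientation: [180.0, 0.0, 169.6]
force: [0.6, 0.2, -0.7]
opening: 0.0875
gripper_force: 0.0
```

Call:
send_rows:
  deltas:
    - [[0,0,0.004],0]
    - [[0,0,0.008],0]
    - [[0,0,0.012],0]
    - [[0,0,0.015],0]
    - [[0,0,0.015],0]

```text
clock: 19.05
tool_pos: [0.5428, -0.1352, 0.1521]
orientation: [180.0, 0.0, 169.6]
force: [0.1, 0.3, 0.5]
opening: 0.0877
gripper_force: 0.0
```

Run:
```python
from h import *
p=shot('side');q=shot('top')
a=cv2.resize(p['color'][160:290,265:395,::-1],(390,390)); b=cv2.resize(q['color'][130:260,260:390,::-1],(390,390))
cv2.imwrite('pics/c6.png',np.hstack([b,a])); o=ctrl.get_obs(); print(o['tool_pos'],o['force'])
```

```text
[ 0.5429434  -0.13528403  0.15249937] [ 0.51610543 -0.68581421  0.50275769]
```

View pics/c6.png

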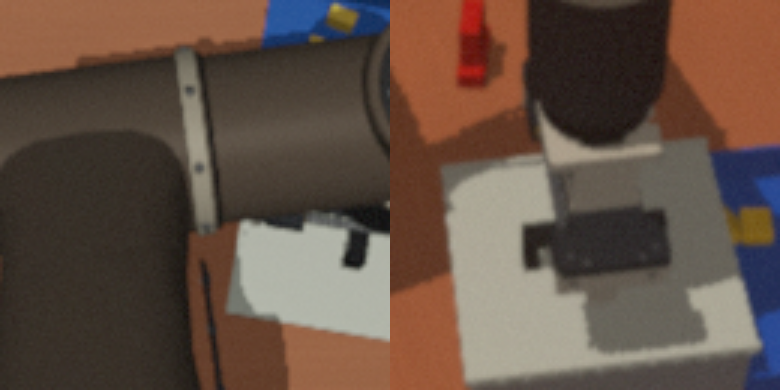

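The scraper stands upright on the bench, at (472,40) of the crop, and the gripper straddles the handle. Closing.

Call:
send_rows:
  deltas:
    - [[0,0,0],0]
    - [[0,0,0],0]
    - [[0,0,0],0]
    - [[0,0,0],0]
    - [[0,0,0],0]
  gripper: 0

```text
clock: 19.57
tool_pos: [0.5428, -0.1353, 0.1522]
orientation: [180.0, 0.0, 169.6]
force: [0.3, 0.3, 0.4]
opening: 0.0596
gripper_force: 0.0
```

Call:
send_rows:
  deltas:
    - [[0,0,0],0]
    - [[0,0,0],0]
    - [[0,0,0],0]
    - [[0,0,0],0]
    - [[0,0,0],0]

```text
clock: 19.98
tool_pos: [0.5428, -0.1353, 0.1521]
orientation: [-180.0, -0.0, 169.6]
force: [0.2, 0.2, 0.8]
opening: 0.0268
gripper_force: 0.0
```

Call:
send_rows:
  deltas:
    - [[0,0,0],0]
    - [[0,0,0],0]
    - [[0,0,0],0]
    - [[0,0,0],0]
    - [[0,0,0],0]

```text
clock: 20.4
tool_pos: [0.5426, -0.1355, 0.1521]
orientation: [-180.0, -0.0, 169.6]
force: [-0.3, -3.1, 1.3]
opening: 0.0159
gripper_force: 30.0
```

Call:
send_rows:
  deltas:
    - [[0,0,-0.003],0]
    - [[0,0,-0.007],0]
    - [[0,0,-0.012],0]
    - [[0,0,-0.018],0]
    - [[0,0,-0.024],0]

```text
clock: 20.82
tool_pos: [0.5428, -0.1351, 0.1718]
orientation: [180.0, -0.0, 169.6]
force: [0.0, -0.6, -3.6]
opening: 0.0157
gripper_force: 30.0
```

Call:
send_rows:
  deltas:
    - [[0,0,-0.007],0]
    - [[0,0,-0.014],0]
    - [[0,0,-0.021],0]
    - [[0,0,-0.028],0]
    - [[0,0,-0.035],0]

```text
clock: 21.23
tool_pos: [0.5428, -0.1353, 0.2001]
orientation: [180.0, 0.0, 169.6]
force: [0.5, -0.2, -4.7]
opening: 0.0158
gripper_force: 30.0
```

Call:
send_rows:
  deltas:
    - [[0,0,-0.007],0]
    - [[0,0,-0.014],0]
    - [[0,0,-0.021],0]
    - [[0,0,-0.028],0]
    - [[0,0,-0.035],0]

```text
clock: 21.65
tool_pos: [0.5427, -0.1353, 0.2279]
orientation: [-180.0, -0.0, 169.6]
force: [0.4, 0.2, -4.9]
opening: 0.0155
gripper_force: 30.0
```

Call:
send_rows:
  deltas:
    - [[0,0,-0.007],0]
    - [[0,0,-0.014],0]
    - [[0,0,-0.021],0]
    - [[0,0,-0.027],0]
    - [[0,0,-0.031],0]

```text
clock: 22.07
tool_pos: [0.5429, -0.1353, 0.2529]
orientation: [180.0, 0.0, 169.6]
force: [-0.6, -0.8, -3.7]
opening: 0.0159
gripper_force: 30.0
```

Call:
send_rows:
  deltas:
    - [[0,0,0],0]
    - [[0,0,0],0]
    - [[0,0,0],0]
    - [[0,0,0],0]
    - [[0,0,0],0]

```text
clock: 22.48
tool_pos: [0.5426, -0.1353, 0.2518]
orientation: [-180.0, -0.0, 169.6]
force: [-0.6, 0.2, -4.7]
opening: 0.0156
gripper_force: 30.0
```

Run:
```python
from h import *
p=shot('side');q=shot('top'); o=ctrl.get_obs(); z=o['tool_pos'][2]-.152+.065
im=p['color'][:,:,::-1].copy()
cv2.polylines(im,[cv2.convexHull(proj(p,place(box(0,0,0,.006,.22,.2),o['tool_pos'][0],o['tool_pos'][1],-.1815,z)).round().astype(np.int32))],True,(0,255,0),1)
cv2.imwrite('pics/c7.png',np.hstack([cv2.resize(im[140:320,260:440],(390,390)),cv2.resize(q['color'][100:260,270:430,::-1],(390,390))])); print(o)
```

```text
{'clock': 22.5833, 'joint_pos': array([ 6.05915696e+00,  1.14742737e+01, -1.74237378e+01, -2.88866349e-04,
       -6.11313165e+01, -1.06495512e+02]), 'qvel': array([ 0.06217757, -0.10959653,  0.04342652,  0.02827453, -0.11215642,
       -0.05093315]), 'tau': array([-1.34318689e-03, -4.58739316e+01,  2.89501423e+01,  7.17907235e+00,
       -7.79512874e-02, -2.98330897e-04]), 'tool_pos': array([ 0.54269801, -0.1352697 ,  0.25189906]), 'orientation': array([-1.79991915e+02, -2.81927305e-02,  1.69563503e+02]), 'force': array([-0.19802386, -0.08654425, -4.70830137]), 'moment': array([ 0.05293815, -0.16033507, -0.02437118]), 'gripper_force': 29.986621141433716, 'opening': 0.016015205656917404}
```

View pics/c7.png

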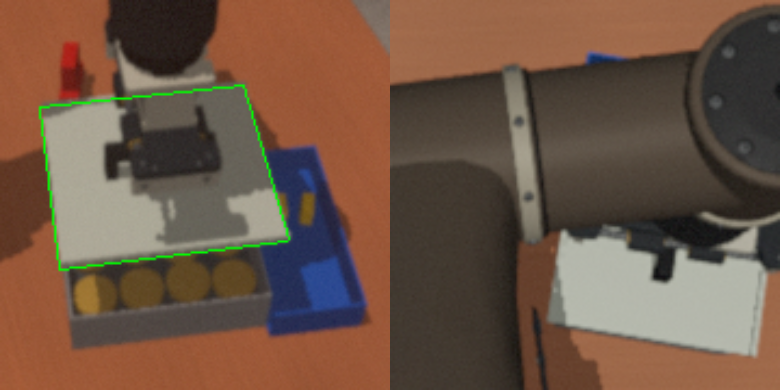

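The lid hangs level and matches its predicted outline, 10 cm above the open pan. The jar lids show in the pan, the chips are still in the tray, and the scraper stands on the bench at (70,70). Handing in.

```bash
python3 -c "
from plant import ctrl;print(ctrl.close_job())"
```

```text
the job is handed in; nothing more can be done
None
```

I handed the job in at about 22.6 s: chips wiped into the tray (two in clear view, the third partly hidden beneath one of them), scraper upright on the bench and released, jars left alone, and the lid held level and steady about 10 cm above the pan.

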